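# Open the bun bin on the sales table

## Robot

A 6-joint arm with a two-finger parallel gripper is mounted at the origin on the work surface. World frame = base frame: x ahead of the robot, y to its left, z up, the work surface at z = 0. Lengths are in m, angles in rad, forces in N, time in s.
With the tool pointing down it reaches from about 0.35 to 1 m from the base axis. Payload 7.1 kg.
Tool frame: the origin (TCP) lies at the very end of the fingers, on their centre line; the grasp point (between the pads) lies 19 mm behind it; z points along the fingers, y is the line along which they close (so a half turn about z gives the same grasp; the last joint's range is limited). The gripper opens to 85 mm and grips with 20 to 120 N. Pads are 22 mm wide; open, the fingers measure 114 mm over their backs; the gripper's body (76 mm by 85 mm) begins 54 mm behind the grasp point. The pads swing forward as they close: fully open they stand 13 mm farther back than shut.
Start: joints at [-1.317, 0.423, 1.63, -0, 1.089, -0.019], TCP at [0.168, -0.602, 0.231] pointing down, gripper open.
Joint ranges: [-3, 3], [-0.9, 2.11], [0.09, 2.58], [-1.31, 4.45], [0.11, 2.69], [-2.54, 2.54]. Speed limits (rad/s): [2.39, 2.39, 3.01, 3.14, 3.14, 3.14].

## Interface

Orientations are given as a rotation vector (axis times angle).
In Python, from cell import manip gives the robot as it stands.
- The arm moves only by the tool carry_out, never from a script. Its argument "deltas" is text: rows parted by semicolons, each of 7 numbers parted by spaces: the shift along the tool's x, y, z in mm, then the turn, a rotation vector about the tool's x, y, z in rad, then the opening in per cent of the stroke, from 0 (shut) to 100 (fully open). In form: tx ty tz ax ay az fingers; .... A call has 1 to 20 rows; each row shifts and turns the commanded pose from where the row before left it, along the tool's axes as they then stand; what a row does not reach is not made up. A row lasts 1/12 s, in which the tool goes at most 41.7 mm and 7.16 degrees, less where a joint would pass 70% of its speed; a pose out of reach is approached as far as the arm can. A call is refused whole if a number of a shift passes 41.7 or a number of a turn 0.125, either way. A call with a gripper value outside its range is refused whole. The fingers move at their own pace and stop on an object; the grip force is fixed at half the most. Time passes only in rows, so rows that do not move let the fingers close. It gives the time, the measured TCP pose, the force, the opening and the grip force at its end, in the units of the state.
- manip.read_state(): the state, without advancing time (a new reading comes with each control period).
- manip.read_camera(name): name is "scene" or "top" or "wrist"; returns a dict with "image" (420x560x3 uint8, red, green, blue), "z_map" (420x560 float32, m along the optical axis (not along the pixel's ray), 0 where there is no reading), "vertical_fov" (degrees; the focal length in pixels is half the picture's height over the tangent of half this angle, whatever the lens; pixels are square), "cx", "cy" (the principal point, pixels), "dist" ([k1, k2, p1, p2, k3] as OpenCV has them; the pictures are not rectified), "rvec" (rotation vector, rad) and "tvec" (3), from world to camera coordinates, as OpenCV has them. Camera axes: x right, y down, z forward; pixel columns grow to the right and rows downward; lengths in m; the calibration is good to about 2 mm. A picture is of the moment at which its call begins.
- manip.close_job(): hands the job in; it is judged then, once.
Trained networks look in the newest picture that a camera, given by its name, has taken for a name from the list of things; names that differ only in an ending like _2 or _b are one class to them, and where a whole thing is asked for, a point or a joint stands for the part that bears it (a point fixed in the world has none). Each returns a list of dicts, best first, with "conf" (0 to 1); they miss things now and then, are a little off and sometimes report something else, mostly with a low value. They report only what shows in the picture. A call takes as long as a camera call. They do not tell look-alikes from the thing itself.
- manip.trace(camera, label): "pixels" (420x560 bool, what is visible of it) and "bbox" ([centre column, centre row, width, height] in pixels, round what is visible of it).
- manip.pinpoint(camera, label): "position" ([column, row] in pixels: a listed point, or the origin of a listed thing).
The state is a dict: "t": time; "joint_positions": joint angles; "qvel": joint speeds; "tau": joint torques, N m; "position": TCP position; "eef_rot": TCP orientation; "wrist_force": force on the tool from outside, world axes, zero at the start; "ft_torque": the same for the moment, N m; "width": finger opening in m; "gripper_force": force on a finger pad.
Only numpy, scipy, OpenCV 4.12 (cv2) and the standard library are available. Lean on these libraries where they do the work, as an engineer would, in place of code of your own. Each camera call takes 0.05 s, during which the arm holds its last target. There are 200 camera calls.

## Task

Open the larger of the two plywood lidded bins. First push the square tin behind it sideways along the table, either way, until it stands upright with no part of it behind the bin; then push the lid up from under its front tab and over past upright, so that it falls back fully open against its stop and stays there by its own weight. Use only light pushes of the fingertips: grip and lift nothing, and leave the smaller bin shut and everything else where it stands.

Things in the scene. Friction and masses are not known exactly. Their poses are not given: they have to be found in the camera images.
- bin: The larger lidded bin, a plywood box fixed to the table: 110 deep (its x) x 160 wide (its y) x 80 high mm without the lid. Origin at the centre of its underside. Its x axis points from its front wall, under the tab, to its hinged back wall; the front faces the robot's right (-y), turned by up to 0.4 rad; its own y axis points roughly back to the robot.
- bin_hinge (a point): Middle of the lid's level hinge line, which runs along the bin's y at the top of its back wall: 55 mm behind the bin's middle, 80 mm above the table. The lid, of darker wood, 110 x 160 x 6 mm, lies on the box's rim.
- bin_lid (a joint): Angle of the larger bin's lid, rad: 0 shut, grows as the tab rises, about 1.6 balanced upright, 2.25 fully open at its stop, leaning back beyond the back wall. No spring or latch: it falls shut before the balance point and falls open after it. It weighs 0.10 to 0.17 kg: about 1 N at the tab lifts it.
- bin_tab (a point): Point on the underside of the flat tab, 80 mm wide and 6 thick, in the middle of that lid's front edge. The tab overhangs the front wall by 28 mm, its underside 80 mm above the table when shut, free below. The point is 10 mm in from its free edge, 128 mm from the hinge line, and moves with the lid.
- tin: Loose square tin, metal with a paper band, 75 x 75 mm, 160 high, 0.25 to 0.5 kg, flat sides. Origin at the centre of its underside, axes square to its sides. Starts 10 to 30 mm behind the bin's back wall, roughly square to it, up to 45 mm off its middle, where the opening lid would hit it. The table behind the bin is free for 220 mm to either side of its middle.
- caddy: The smaller lidded bin, fixed, 80 x 100 x 60 mm, same plywood and same kind of lid. Origin at the centre of its underside. It stands at one or the other end of the table. Leave it shut.
- caddy_lid (a joint): Angle of the smaller bin's lid, rad: 0 shut. Leave it.
- jam: Jar, 60 mm across and 85 mm high, loose, beside the larger bin, on the robot's side. Origin under its centre. Leave it alone.
- can: Metal can, 66 mm across and 120 mm high, loose, beyond the larger bin, towards its front. Origin under its centre. Leave it alone.
- basket: Shallow open wooden bowl, 170 mm across and 40 mm high, loose, at one or the other end of the table. Origin under its centre. Leave it alone.
- sauce: Bottle, 48 mm across and 150 mm high, loose, beside the larger bin, on its side away from the robot. Origin under its centre. Leave it alone.
- honey: Jar, 60 mm across and 80 mm high, loose, on the robot's side of the larger bin, towards its front. Origin under its centre. Leave it alone.
Mind the look-alikes: they are no part of the job. Leave any green look-alike of the tin alone.

How it is judged:
On the way, in this order (a step that is already met when the one before it is completed fails the run):
1. the tin stands upright at rest beside, no longer behind, the larger bin, whose lid is still shut ((y of tin in the frame of bin above 0.115 m or y of tin in the frame of bin below -0.115 m) and value of joint bin_lid below 0.15 rad and linear speed of tin below 0.02 m/s and angle between tin's own z axis and vertical below 0.08 rad and height (world z) of tin below 0.006 m), for 0.2 s.
2. the larger bin's lid is past upright (value of joint bin_lid above 1.75 rad), for 0.1 s.
At the end, for the whole second after the job is handed in: The larger bin's lid rests fully open (2.1 rad or more) and still; the tin stands upright on the table, its centre 115 mm or more to either side of the bin's middle (bin's y); the smaller bin is shut (under 0.1 rad); the five loose bystanders are within 30 mm of their starts (value of joint bin_lid above 2.1 rad and velocity of joint bin_lid between -0.05 and 0.05 rad/s and (y of tin in the frame of bin above 0.115 m or y of tin in the frame of bin below -0.115 m) and linear speed of tin below 0.02 m/s and angle between tin's own z axis and vertical below 0.08 rad and height (world z) of tin below 0.006 m and value of joint caddy_lid below 0.1 rad and distance of each of jam, can, basket, sauce, honey from where it was at the start of the episode below 0.03 m); the robot touches nothing.
It fails at once if the lid is opened past a crack (0.3 rad) while the tin is still behind the bin (value of joint bin_lid above 0.3 rad and not (y of tin in the frame of bin above 0.115 m or y of tin in the frame of bin below -0.115 m)).
It fails at once if the tin is lifted (15 mm) or tipped (0.4 rad) (height (world z) of tin above 0.015 m or angle between tin's own z axis and vertical above 0.4 rad).
It fails at once if the tin, the larger bin or its lid is gripped or pushed hard (over 30 N) (contact force between the fingers and tin above 30 N or contact force between the fingers and bin above 30 N).
It fails at once if the smaller bin's lid is opened (0.2 rad) (value of joint caddy_lid above 0.2 rad).
It fails at once if a bystander is shoved more than 40 mm, lifted or tipped over (distance of any of jam, can, basket, sauce, honey from where it was at the start of the episode above 0.04 m or angle between any of jam, can, basket, sauce, honey's own z axis and vertical above 0.5 rad).
It also fails if it takes over 58 s, if anything falls off the work surface, if the arm or the gripper's body presses on something with over 40 N, if the wrist force passes 120 N, or if a joint passes its speed limit or range.

## Working session

There is one attempt and no reset: what is moved stays moved. The work goes in short steps, Python scripts to look and compute and a tool call to move; the robot and the scene stay as the last step left them, time stands still between calls to the robot, and variables do not carry over. Pictures are saved under pics/ and viewed, at most 10 in all, crops included, and the job is handed in when it is done.

Besides the shell and the picture viewer there is one more tool, called as a command line: name --argument value ..., lists and objects as JSON in quotes. carry_out: Moves the arm, as the interface text tells. Its arguments: {"type":"object","properties":{"deltas":{"type":"string"}},"required":["deltas"]}

```bash
mkdir -p pics
cat > h.py <<'E'
import numpy as np, cv2
from cell import manip
def cam(n):
    c=manip.read_camera(n); f=210/np.tan(np.radians(c['vertical_fov'])/2)
    c['K']=np.array([[f,0,c['cx']],[0,f,c['cy']],[0,0,1.]]); c['R']=cv2.Rodrigues(np.array(c['rvec'],float))[0]; c['d']=np.array(c['dist'],float); return c
def world(c,px,z=None):
    """pixels -> world by depth map, or by plane height z"""
    px=np.array(px,float).reshape(-1,2)
    u=cv2.undistortPoints(px.reshape(-1,1,2),c['K'],c['d']).reshape(-1,2)
    r=np.c_[u,np.ones(len(u))]; t=np.array(c['tvec'],float).ravel()
    if z is None:
        s=c['z_map'][px[:,1].round().astype(int).clip(0,419),px[:,0].round().astype(int).clip(0,559)]
    else:
        o=-c['R'].T@t; s=(z-o[2])/(r@c['R'])[:,2]
    return (r*s[:,None]-t)@c['R']
def save(c,n): cv2.imwrite('pics/'+n+'.png',c['image'][:,:,::-1])
E
python3 - <<'E'
from h import *
for n in ['scene','top']:
    c=cam(n); save(c,n)
    print(n,c['R'].T@-np.array(c['tvec']).ravel())
    for l in ['bin','bin_hinge','bin_tab','tin','caddy','jam','can','basket','sauce','honey']:
        zz={'bin_hinge':.08,'bin_tab':.08}.get(l,0)
        for d in manip.pinpoint(n,l): 
            if d['conf']>.2: print(l,round(d['conf'],2),np.round(d['position']),world(c,d['position'],zz)[0].round(3))
E
```

```text
scene [ 1.38949022 -0.42075494  1.18661354]
bin 0.57 [298. 220.] [0.542 0.076 0.   ]
bin_hinge 0.72 [318. 201.] [0.558 0.137 0.08 ]
bin_hinge 0.63 [258. 191.] [ 0.435 -0.014  0.08 ]
bin_tab 0.96 [278. 207.] [0.523 0.014 0.08 ]
bin_tab 0.56 [317. 202.] [0.559 0.134 0.08 ]
tin 0.83 [388. 220.] [ 0.671  0.338 -0.   ]
tin 0.62 [338. 216.] [ 0.586  0.202 -0.   ]
caddy 0.72 [399. 182.] [ 0.551  0.474 -0.   ]
caddy 0.56 [302. 219.] [ 0.541  0.092 -0.   ]
jam 0.8 [287. 188.] [ 0.398  0.111 -0.   ]
can 0.93 [286. 271.] [ 0.697 -0.049 -0.   ]
can 0.6 [135. 283.] [ 0.535 -0.46  -0.   ]
basket 0.57 [136. 289.] [ 0.555 -0.465 -0.   ]
sauce 0.65 [320. 261.] [ 0.712  0.059 -0.   ]
honey 0.91 [256. 191.] [ 0.362  0.009 -0.   ]
honey 0.43 [137. 282.] [ 0.535 -0.456 -0.   ]
top [0.28134963 0.01393534 1.70175605]
bin 0.77 [264. 213.] [0.547 0.088 0.   ]
bin_hinge 0.78 [245. 205.] [0.561 0.145 0.08 ]
bin_hinge 0.3 [265. 211.] [0.539 0.083 0.08 ]
bin_tab 0.67 [283. 210.] [0.541 0.026 0.08 ]
bin_tab 0.63 [427. 210.] [ 0.531 -0.437  0.08 ]
tin 0.75 [232. 203.] [0.584 0.195 0.   ]
tin 0.66 [340. 201.] [ 0.582 -0.165  0.   ]
tin 0.62 [192. 182.] [0.658 0.334 0.   ]
caddy 0.8 [146. 216.] [0.546 0.489 0.   ]
jam 0.85 [256. 257.] [0.401 0.118 0.   ]
jam 0.72 [248. 208.] [0.564 0.144 0.   ]
can 0.97 [304. 169.] [ 0.693 -0.05   0.   ]
can 0.42 [286. 266.] [0.367 0.022 0.   ]
basket 0.93 [424. 210.] [ 0.544 -0.45   0.   ]
sauce 0.65 [275. 167.] [0.704 0.049 0.   ]
honey 0.86 [285. 267.] [0.367 0.024 0.   ]
```

View pics/scene.png

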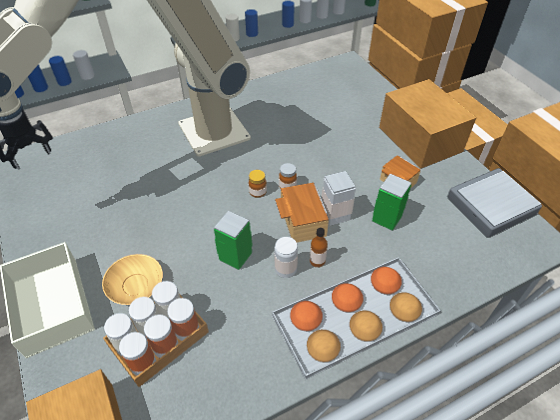

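View pics/top.png

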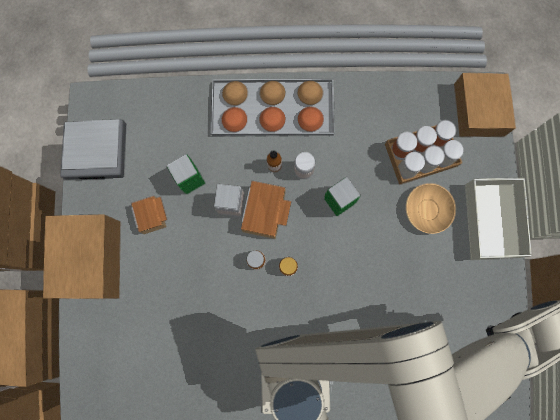

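The white tin with the paper band is at top (230,198), just behind the dark-lidded larger bin at (264,210). The look-alikes are green tins at top (186,174) and (342,196), and the smaller bin is at (149,214). I choose the tin at (230,198) and will check it in a crop.

Run:
```python
from h import *
c=cam('top'); 
cv2.imwrite('pics/crop.png',cv2.resize(c['image'][130:290,130:370,::-1],None,fx=3,fy=3,interpolation=cv2.INTER_CUBIC))
v,u=np.mgrid[0:420,0:560]; P=world(c,np.c_[u.ravel(),v.ravel()])
def rect(zl,zh,x0,x1,y0,y1):
    m=(P[:,2]>zl)&(P[:,2]<zh)&(P[:,0]>x0)&(P[:,0]<x1)&(P[:,1]>y0)&(P[:,1]<y1)
    q=P[m]; r=cv2.minAreaRect((q[:,:2]*1000).astype(np.float32)); print(m.sum(),q[:,2].mean().round(3),np.round(r[0]),np.round(r[1]),round(r[2],1), np.round(cv2.boxPoints(r)).tolist())
print('lid');rect(.07,.1,.44,.66,-.02,.165)
print('tin');rect(.14,.18,.5,.66,.14,.26)
print('greenL');rect(.14,.18,.55,.75,.26,.42)
print('greenR');rect(.14,.18,.5,.7,-.3,-.08)
print('jam');rect(.06,.1,.35,.45,.08,.16)
print('honey');rect(.06,.1,.31,.42,-.02,.06)
print('can');rect(.1,.14,.65,.75,-.1,.0)
s=manip.read_state(); print(s['t'],s['position'],s['eef_rot'])
print(cv2.Rodrigues(np.array(s['eef_rot'],float))[0].round(3))
```

```text
lid
2023 0.086 [550.  86.] [159. 161.] 77.0 [[454.0, 27.0], [611.0, -9.0], [647.0, 145.0], [490.0, 182.0]]
tin
605 0.159 [578. 195.] [76. 77.] 82.6 [[535.0, 163.0], [611.0, 153.0], [621.0, 228.0], [544.0, 238.0]]
greenL
598 0.158 [665. 336.] [78. 77.] 28.9 [[612.0, 351.0], [649.0, 284.0], [718.0, 322.0], [680.0, 389.0]]
greenR
598 0.159 [ 581. -161.] [76. 76.] 33.9 [[528.0, -150.0], [570.0, -213.0], [633.0, -171.0], [591.0, -108.0]]
jam
235 0.083 [389. 117.] [52. 52.] 63.7 [[355.0, 105.0], [401.0, 82.0], [424.0, 129.0], [377.0, 152.0]]
honey
228 0.08 [367.  14.] [50. 51.] 89.3 [[342.0, -11.0], [392.0, -12.0], [393.0, 39.0], [343.0, 39.0]]
can
334 0.118 [690. -46.] [61. 63.] 88.1 [[658.0, -76.0], [720.0, -78.0], [722.0, -17.0], [660.0, -15.0]]
1.15 [ 0.16843115 -0.60186864  0.23132075] [-3.11240602e+00 -4.27192123e-01 -2.20567987e-06]
[[ 0.963  0.269  0.   ]
 [ 0.269 -0.963  0.   ]
 [ 0.    -0.    -1.   ]]
```

View pics/crop.png

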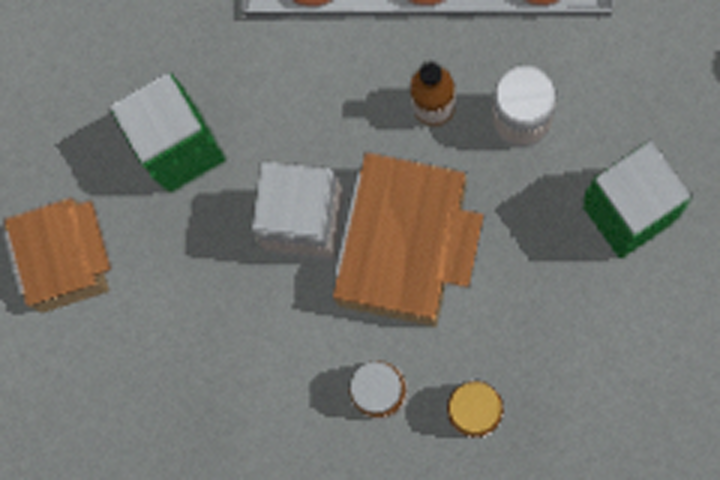

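The crop shows the silver-white tin at crop (297,205), directly behind the hinged edge of the dark-lidded bin at (402,238). The bin's tab is on the right at (463,250). Both other tins have green sides, so the choice holds. The lid fit picked up some tin pixels, so I'll take the lid from its corners instead.

Run:
```python
from h import *
c=cam('top')
q=np.array([(365,153),(467,172),(437,323),(335,298),(482,212),(468,287)],float)/3+130
w=world(c,q,.086)[:,:2]; print(w.round(3).tolist())
ctr=w[:4].mean(0); bx=(w[0]+w[3]-w[1]-w[2])/2; by=(w[2]+w[3]-w[0]-w[1])/2
print(ctr,np.linalg.norm(bx),np.linalg.norm(by),np.arctan2(bx[0],bx[1]),np.arctan2(-by[1],-by[0]))
v,u=np.mgrid[0:420,0:560]; P=world(c,np.c_[u.ravel(),v.ravel()])
d=manip.trace('top','bin_lid'); 
for t in d: print(t['conf'],t['bbox'])
# lid top by depth, hole-free: exclude tin zone
m=(abs(P[:,2]-.086)<.004)&(abs(P[:,:2]-[.55,.08]).max(1)<.12)
m=m.reshape(420,560).astype(np.uint8); n,L,S,C=cv2.connectedComponentsWithStats(cv2.morphologyEx(m,cv2.MORPH_OPEN,np.ones((19,19),np.uint8))); k=1+S[1:,4].argmax(); q=P[(L==k).ravel()]
r=cv2.minAreaRect((q[:,:2]*1000).astype(np.float32)); print(r)
```

```text
[[0.638, 0.124], [0.614, 0.015], [0.454, 0.05], [0.483, 0.157], [0.571, 0.0], [0.491, 0.017]]
[0.54700164 0.08666736] 0.1106529997835588 0.16143679077419734 0.23773714756314612 -0.21382651534364228
0.91 [266.1, 210.6, 48.3, 57.5]Traceback (most recent call last):
  File "<stdin>", line 12, in <module>
ValueError: attempt to get argmax of an empty sequence
```

carry_out --deltas "28.3 -13.9 -4 0 0 0 25;28.3 -13.9 -4 0 0 0 25;28.3 -13.9 -4 0 0 0 25;28.3 -13.9 -4 0 0 0 25;28.3 -13.9 -4 0 0 0 25;28.3 -13.9 -4 0 0 0 25;28.3 -13.9 -4 0 0 0 25;28.3 -13.9 -4 0 0 0 25;28.3 -13.9 -4 0 0 0 25;28.3 -13.9 -4 0 0 0 25;28.3 -13.9 -4 0 0 0 25;28.3 -13.9 -4 0 0 0 25;10 -31.4 0 0 0 0 25;10 -31.4 0 0 0 0 25;10 -31.4 0 0 0 0 25;10 -31.4 0 0 0 0 25;10 -31.4 0 0 0 0 25;10 -31.4 0 0 0 0 25;10 -31.4 0 0 0 0 25;10 -31.4 0 0 0 0 25"

```text
t: 2.92
position: [0.4597, -0.0848, 0.2795]
eef_rot: [3.112, 0.427, 0.001]
wrist_force: [0.8, 0.5, 0.4]
width: 0.021
gripper_force: 0.0
```

carry_out --deltas "10 -31.4 0 0 0 0 25;10 -31.4 0 0 0 0 25;10 -31.4 0 0 0 0 25;10 -31.4 0 0 0 0 25;10 -31.4 0 0 0 0 25;10 -31.4 0 0 0 0 25;10 -31.4 0 0 0 0 25;10 -31.4 0 0 0 0 25;10 -31.4 0 0 0 0 25;0 0 0 0 0 0.08 25;0 0 0 0 0 0.08 25;0 0 0 0 0 0.08 25;0 0 0 0 0 0.08 25;0 0 0 0 0 0.08 25;0 0 0 0 0 0 25"

```text
t: 4.17
position: [0.4704, 0.2102, 0.2794]
eef_rot: [-3.135, 0.204, -0.0]
wrist_force: [-0.1, 0.6, -0.4]
width: 0.0212
gripper_force: 0.0
```

carry_out --deltas "0 0 0 0 0.08 0 25;0 0 0 0 0.08 0 25;0 0 0 0 0.08 0 25;0 0 0 0 0.08 0 25;0 0 0 0 0.08 0 25;0 0 0 0 0.08 0 25;0 0 0 0 0.08 0 25;0 0 0 0 0.09 0 25;0 0 0 0 0 0 25;0 0 0 0 0 0 25"

```text
t: 5.0
position: [0.4884, 0.1775, 0.3046]
eef_rot: [-3.002, 0.123, -0.91]
wrist_force: [0.2, -0.9, 0.3]
width: 0.0215
gripper_force: 0.0
```

```bash
cat >> h.py <<'E'
def go(*targets):
    s=manip.read_state(); R=cv2.Rodrigues(np.array(s['eef_rot'],float))[0]; p=np.array(s['position'])
    print('t',s['t'],'p',p.round(3),'w',np.round(s['width'],3),'F',np.round(s['wrist_force'],1),'q',np.round(s['joint_positions'],2)); print(R.round(3))
    for t in targets: print('to',t,'tool mm',((np.array(t)-p)@R*1000).round(1)); p=np.array(t)
E
python3 - <<'E'
from h import *
go([.485,.208,.25],[.485,.208,.06],[.53,.202,.06],[.67,.184,.06])
E
```

```text
t 5.0 p [0.488 0.177 0.305] w 0.022 F [ 0.2 -0.9  0.3] q [ 0.49 -0.    2.13 -0.55  0.56  2.54]
[[ 0.829 -0.074  0.554]
 [-0.076 -0.997 -0.02 ]
 [ 0.554 -0.025 -0.832]]
to [0.485, 0.208, 0.25] tool mm [-35.4 -28.8  43. ]
to [0.485, 0.208, 0.06] tool mm [-105.3    4.8  158.1]
to [0.53, 0.202, 0.06] tool mm [37.8  2.6 25.1]
to [0.67, 0.184, 0.06] tool mm [117.4   7.5  78. ]
```

The last joint reached its range limit, so I'll use the equivalent half-turn grip.

carry_out --deltas "0 0 0 0 0 -0.12 25;0 0 0 0 0 -0.12 25;0 0 0 0 0 -0.12 25;0 0 0 0 0 -0.12 25;0 0 0 0 0 -0.12 25;0 0 0 0 0 -0.12 25;0 0 0 0 0 -0.12 25;0 0 0 0 0 -0.12 25;0 0 0 0 0 -0.12 25;0 0 0 0 0 -0.12 25;0 0 0 0 0 -0.12 25;0 0 0 0 0 -0.12 25;0 0 0 0 0 -0.12 25;0 0 0 0 0 -0.12 25;0 0 0 0 0 -0.12 25;0 0 0 0 0 -0.12 25;0 0 0 0 0 -0.12 25;0 0 0 0 0 -0.12 25;0 0 0 0 0 -0.12 25;0 0 0 0 0 -0.12 25"

```text
t: 6.67
position: [0.489, 0.1786, 0.3041]
eef_rot: [1.025, 2.368, 0.284]
wrist_force: [-0.3, 0.3, -0.2]
width: 0.0216
gripper_force: 0.0
```

carry_out --deltas "0 0 0 0 0 -0.12 25;0 0 0 0 0 -0.12 25;0 0 0 0 0 -0.12 25;0 0 0 0 0 -0.12 25;0 0 0 0 0 -0.12 25;0 0 0 0 0 -0.12 25;0 0 0 0 0 0 25"

```text
t: 7.25
position: [0.4889, 0.1786, 0.3042]
eef_rot: [0.126, 2.551, 0.01]
wrist_force: [0.1, 0.2, -0.5]
width: 0.0213
gripper_force: 0.0
```

```bash
cat >> h.py <<'E'
def turn(z,y):
    """rotation vector in tool axes to reach tool z, y (given approx) """
    s=manip.read_state(); R=cv2.Rodrigues(np.array(s['eef_rot'],float))[0]
    z=np.array(z,float); z/=np.linalg.norm(z); y=np.array(y,float); y-=z*(y@z); y/=np.linalg.norm(y)
    T=np.c_[np.cross(y,z),y,z]; r=cv2.Rodrigues(R.T@T)[0].ravel(); print('turn',r.round(3)); return T
E
python3 - <<'E'
from h import *
go([.485,.208,.25]); h=np.array([.991,-.13,0]); turn(h*np.sin(.65)-[0,0,np.cos(.65)],[.13,.991,0])
E
```

```text
t 7.25 p [0.489 0.179 0.304] w 0.021 F [ 0.1  0.2 -0.5] q [ 0.49 -0.    2.13 -0.55  0.56 -0.58]
[[-0.828  0.088  0.554]
 [ 0.093  0.995 -0.02 ]
 [-0.553  0.035 -0.832]]
to [0.485, 0.208, 0.25] tool mm [35.9 27.  42.3]
turn [ 0.053 -0.064  0.014]
```

carry_out --deltas "0 0 0 0.053 -0.064 0.014 25;0 0 0 0 0 0 25"

```text
t: 7.42
position: [0.4881, 0.1778, 0.3031]
eef_rot: [0.167, 2.504, -0.04]
wrist_force: [-0.9, 0.2, -0.5]
width: 0.0211
gripper_force: 0.0
```

Run:
```python
from h import *
go([.482,.209,.25],[.482,.209,.06],[.53,.2025,.06],[.67,.184,.06])
```

```text
t 7.4167 p [0.488 0.178 0.303] w 0.021 F [-0.9  0.2 -0.5] q [ 0.53  0.01  2.14 -0.71  0.58 -0.38]
[[-0.799  0.129  0.587]
 [ 0.11   0.992 -0.068]
 [-0.591  0.011 -0.807]]
to [0.482, 0.209, 0.25] tool mm [39.7 29.5 37.1]
to [0.482, 0.209, 0.06] tool mm [112.3  -2.  153.3]
to [0.53, 0.2025, 0.06] tool mm [-39.1  -0.2  28.6]
to [0.67, 0.184, 0.06] tool mm [-113.9   -0.3   83.4]
```

carry_out --deltas "20 15 18.5 0 0 0 25;20 15 18.5 0 0 0 25;18.7 0 25.5 0 0 0 25;18.7 0 25.5 0 0 0 25;18.7 0 25.5 0 0 0 25;18.7 0 25.5 0 0 0 25;18.7 0 25.5 0 0 0 25;18.7 0 25.5 0 0 0 25;0 0 0 0 0 0 25"

```text
t: 8.17
position: [0.4863, 0.2299, 0.1021]
eef_rot: [0.18, 2.582, -0.082]
wrist_force: [-0.1, -0.5, -0.7]
width: 0.0214
gripper_force: 0.0
```

Run:
```python
from h import *
go([.53,.2025,.06],[.67,.184,.06]); save(cam('scene'),'pre')
```

```text
t 8.1667 p [0.486 0.23  0.102] w 0.021 F [-0.1 -0.5 -0.7] q [ 0.64  0.46  2.17 -1.31  0.41  0.41]
[[-0.843  0.145  0.519]
 [ 0.112  0.989 -0.095]
 [-0.527 -0.022 -0.85 ]]
to [0.53, 0.2025, 0.06] tool mm [-17.7 -19.9  61. ]
to [0.67, 0.184, 0.06] tool mm [-120.     2.    74.4]
```

View pics/pre.png

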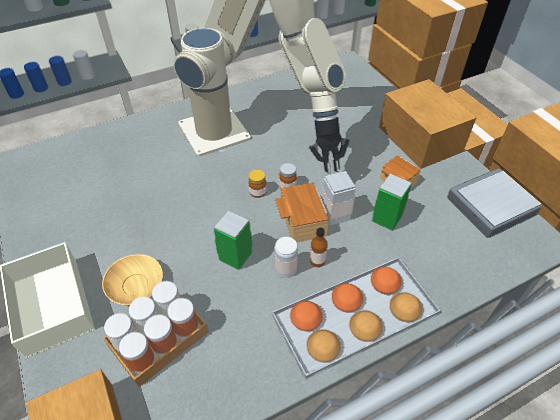

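The view shows the gripper clear of the tin, which is at (340,195), with joint 4 at its limit. I'll reduce the tilt to 0.45.

Run:
```python
from h import *
h=np.array([.991,-.13,0]); turn(h*np.sin(.45)-[0,0,np.cos(.45)],[.13,.991,0])
```

```text
turn [-0.026  0.107 -0.002]
```

carry_out --deltas "0 0 0 -0.013 0.053 0 25;0 0 0 -0.013 0.053 0 25;0 0 0 0 0 0 25"

```text
t: 8.47
position: [0.4873, 0.2291, 0.1064]
eef_rot: [0.181, 2.671, -0.041]
wrist_force: [-0.5, 0.5, 1.0]
width: 0.021
gripper_force: 0.0
```

Run:
```python
from h import *
go([.486,.208,.065],[.528,.2025,.065],[.668,.184,.065])
```

```text
t 8.4667 p [0.487 0.229 0.106] w 0.021 F [-0.5  0.5  1. ] q [ 0.58  0.43  2.14 -0.97  0.36  0.03]
[[-0.886  0.134  0.444]
 [ 0.121  0.991 -0.059]
 [-0.448  0.001 -0.894]]
to [0.486, 0.208, 0.065] tool mm [ 17.2 -21.1  37.7]
to [0.528, 0.2025, 0.065] tool mm [-37.9   0.2  19. ]
to [0.668, 0.184, 0.065] tool mm [-126.2    0.5   63.3]
```

carry_out --deltas "4.3 -5.3 9.4 0 0 0 25;4.3 -5.3 9.4 0 0 0 25;4.3 -5.3 9.4 0 0 0 25;4.3 -5.3 9.4 0 0 0 25;0 0 0 0 0 0 25"

```text
t: 8.88
position: [0.483, 0.206, 0.0624]
eef_rot: [0.19, 2.674, -0.046]
wrist_force: [-1.8, 0.2, -0.5]
width: 0.0212
gripper_force: 0.0
```

Run:
```python
from h import *
go([.528,.2025,.065],[.668,.184,.065])
h=np.array([.991,-.13,0]); turn(h*np.sin(.45)-[0,0,np.cos(.45)],[.13,.991,0])
```

```text
t 8.8833 p [0.483 0.206 0.062] w 0.021 F [-1.8  0.2 -0.5] q [ 0.54  0.51  2.18 -1.31  0.3   0.36]
[[-0.886  0.141  0.441]
 [ 0.126  0.99  -0.064]
 [-0.446 -0.001 -0.895]]
to [0.528, 0.2025, 0.065] tool mm [-41.5   2.9  17.7]
to [0.668, 0.184, 0.065] tool mm [-126.4    1.5   63. ]
turn [-0.006  0.012 -0.01 ]
```

carry_out --deltas "-10.4 0.7 4.4 0 0 0 25;-10.4 0.7 4.4 0 0 0 25;-10.4 0.7 4.4 0 0 0 25;-10.4 0.7 4.4 0 0 0 25;-5 0 2.5 0 0 0 25;-5 0 2.5 0 0 0 25;-5 0 2.5 0 0 0 25;-5 0 2.5 0 0 0 25;0 0 0 0 0 0 25"

```text
t: 9.63
position: [0.5527, 0.2014, 0.0667]
eef_rot: [0.178, 2.671, -0.045]
wrist_force: [-1.2, 0.4, -1.4]
width: 0.0211
gripper_force: 0.5
```

```bash
cat >> h.py <<'E'
def tin(x0=.53,x1=.82,y0=.1,y1=.262):
    c=cam('top'); v,u=np.mgrid[0:420,0:560]; P=world(c,np.c_[u.ravel(),v.ravel()])
    m=(P[:,2]>.145)&(P[:,2]<.172)&(P[:,0]>x0)&(P[:,0]<x1)&(P[:,1]>y0)&(P[:,1]<y1)
    q=P[m]; r=cv2.minAreaRect((q[:,:2]*1000).astype(np.float32)); d=np.array(r[0])/1000-[.547,.087]
    print('tin',m.sum(),np.round(r[0]),np.round(r[1]),round(r[2],1),'in bin',d@[.223,.975],d@[-.975,.223]); return c
E
python3 - <<'E'
from h import *
c=tin(); save(c,'push1'); go([.668,.184,.065])
E
```

```text
tin 588 [578. 200.] [ 84. 125.] 70.9 in bin 0.11679552484130859 -0.0046118922729492156
t 9.6833 p [0.552 0.201 0.067] w 0.021 F [0.1 0.1 0.3] q [ 0.46  0.55  2.06 -1.09  0.29  0.04]
[[-0.886  0.134  0.444]
 [ 0.119  0.991 -0.062]
 [-0.449 -0.002 -0.894]]
to [0.668, 0.184, 0.065] tool mm [-103.8   -1.8   53.8]
```

carry_out --deltas "-6.5 0 3.4 0 0 0 25;-6.5 0 3.4 0 0 0 25;-6.5 0 3.4 0 0 0 25;-6.5 0 3.4 0 0 0 25;-6.5 0 3.4 0 0 0 25;-6.5 0 3.4 0 0 0 25;-6.5 0 3.4 0 0 0 25;0 0 0 0 0 0 25"

```text
t: 10.35
position: [0.6036, 0.1945, 0.0655]
eef_rot: [0.179, 2.671, -0.045]
wrist_force: [-1.0, -0.3, -0.1]
width: 0.0212
gripper_force: 0.5
```

Run:
```python
from h import *
c=tin(); save(c,'push2'); go([.668,.184,.065])
cv2.imwrite('pics/push2.png',cv2.resize(c['image'][130:290,130:370,::-1],None,fx=3,fy=3))
```

```text
tin 644 [621. 176.] [126. 135.] 68.3 in bin 0.10271287113952639 -0.051986030227661115
t 10.4 p [0.603 0.194 0.065] w 0.021 F [-1.1 -0.6  0. ] q [ 0.4   0.59  1.97 -0.93  0.29 -0.18]
[[-0.886  0.134  0.444]
 [ 0.119  0.991 -0.062]
 [-0.448 -0.002 -0.894]]
to [0.668, 0.184, 0.065] tool mm [-58.6  -1.6  29.9]
```

View pics/push2.png

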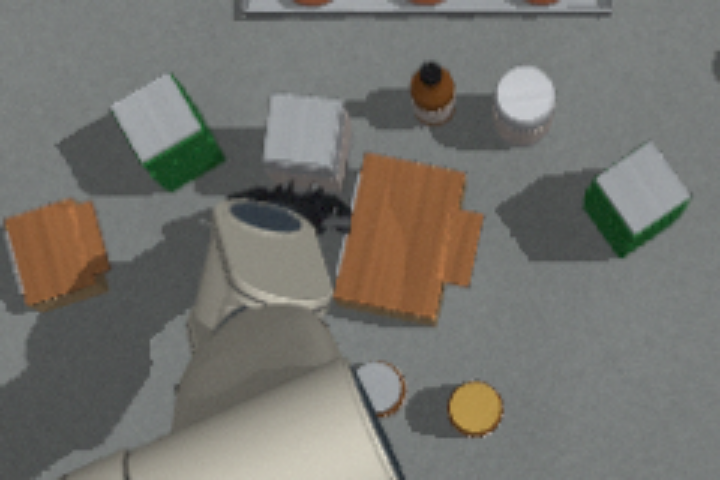

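The tin slides upright and has moved to crop (305,130). I'll continue the push, then back off.

carry_out --deltas "-6.5 0 3.4 0 0 0 25;-6.5 0 3.4 0 0 0 25;-6.5 0 3.4 0 0 0 25;-6.5 0 3.4 0 0 0 25;-6.5 0 3.4 0 0 0 25;-6.5 0 3.4 0 0 0 25;-6.5 0 3.4 0 0 0 25;-6.5 0 3.4 0 0 0 25;-5 0 2.5 0 0 0 25;-3 0 1.5 0 0 0 25;0 0 0 0 0 0 25;15 0 -8 0 0 0 25;25 0 -13 0 0 0 25;0 0 0 0 0 0 25;0 0 0 0 0 0 25"

```text
t: 11.65
position: [0.6237, 0.1917, 0.0651]
eef_rot: [0.177, 2.673, -0.045]
wrist_force: [0.3, 0.3, 0.9]
width: 0.0213
gripper_force: 0.0
```

Run:
```python
from h import *
c=tin(x0=.655); go([.52,.2,.28],[.45,-.17,.28])
for d in manip.pinpoint('top','tin'): print(d['conf'],world(c,d['position'],0))
```

```text
tin 553 [714. 178.] [76. 73.] 82.9 in bin 0.12554252696228027 -0.14280344691467278
t 11.7 p [0.625 0.192 0.065] w 0.021 F [-0.1  0.5  0.6] q [ 0.38  0.6   1.93 -0.85  0.3  -0.27]
[[-0.886  0.133  0.444]
 [ 0.118  0.991 -0.061]
 [-0.448 -0.001 -0.894]]
to [0.52, 0.2, 0.28] tool mm [  -2.1   -6.3 -238.9]
to [0.45, -0.17, 0.28] tool mm [  18.4 -376.    -8.6]
0.88 [[ 5.77206363e-01 -1.71308270e-01  1.67073605e-16]]
0.8 [[6.66812461e-01 3.45771034e-01 2.38071007e-17]]
0.69 [[7.18841423e-01 1.73380380e-01 5.18780242e-17]]
0.35 [[5.50308956e-01 8.38934116e-02 6.63053145e-17]]
```

The tin now stands 143 mm off the bin's middle. Next is the lid.

carry_out --deltas "0 0 -30 0 0 0 0;0 0 -30 0 0 0 0;0 0 -30 0 0 0 0;0 0 -30 0 0 0 0;0 0 -30 0 0 0 0;0 0 -30 0 0 0 0;0 0 -30 0 0 0 0;0 0 -30 0 0 0 0;0 0 0 0 0.077 0 0;0 0 0 0 0.077 0 0;0 0 0 0 0.077 0 0;0 0 0 0 0.077 0 0;0 0 0 0 0.077 0 0;0 0 0 0 0.077 0 0;0 0 0 0 0 0 0"

```text
t: 13.0
position: [0.5215, 0.2062, 0.2805]
eef_rot: [0.213, 3.132, -0.0]
wrist_force: [-0.7, 0.1, -0.3]
width: 0.0004
gripper_force: 0.0
```

carry_out --deltas "2 -30.5 0 0 0 0 0;2 -30.5 0 0 0 0 0;2 -30.5 0 0 0 0 0;2 -30.5 0 0 0 0 0;2 -30.5 0 0 0 0 0;2 -30.5 0 0 0 0 0;2 -30.5 0 0 0 0 0;2 -30.5 0 0 0 0 0;2 -30.5 0 0 0 0 0;2 -30.5 0 0 0 0 0;0 0 0 0 0 0.12 0;0 0 0 0 0 0.12 0;0 0 0 0 0 0.12 0;0 0 0 0 0 0.12 0;0 0 0 0 0 0.12 0;0 0 0 0 0 0.12 0;0 0 0 0 0 0.12 0;0 0 0 0 0 0.12 0"

```text
t: 14.5
position: [0.4581, -0.0935, 0.2804]
eef_rot: [1.639, 2.673, -0.001]
wrist_force: [-0.9, 0.9, -0.7]
width: -0.0002
gripper_force: 0.0
```

carry_out --deltas "0 0 0 0 0 0.12 0;0 0 0 0 0 0.12 0;0 0 0 0 0 0.12 0;0 0 0 0 0 0.12 0;0 0 0 0 0 0.12 0;0 0 0 0 0 0.12 0;0 0 0 0 0 0.12 0;0 0 0 0 0 0.12 0;0 0 0 0 0.1 0 0;0 0 0 0 0.1 0 0;0 0 0 0 0.1 0 0;0 0 0 0 0.1 0 0;0 0 0 0 0.1 0 0;0 0 0 0 0.1 0 0;0 0 0 0 0.1 0 0;0 0 0 0 0.1 0 0;0 0 0 0 0.1 0 0;0 0 0 0 0 0 0"

```text
t: 16.0
position: [0.4567, -0.0942, 0.2781]
eef_rot: [-2.128, -1.28, -1.029]
wrist_force: [-0.3, 0.5, -0.4]
width: 0.0002
gripper_force: 0.0
```

Run:
```python
from h import *
go(); g=np.array([.454,.891,0]); turn(g*np.sin(.9)-[0,0,np.cos(.9)],[.891,-.454,0])
tin(x0=.655)
```

```text
t 16.0 p [ 0.457 -0.094  0.278] w 0.0 F [-0.3  0.5 -0.4] q [-0.74  0.29  2.04  0.91  1.29 -0.74]
[[ 0.291  0.884  0.366]
 [ 0.548 -0.468  0.693]
 [ 0.784 -0.001 -0.621]]
turn [ 0.012 -0.001 -0.01 ]
tin 552 [714. 178.] [75. 73.] 81.7 in bin 0.1255397296142578 -0.14263932739257812
```

```bash
cat > arc.py <<'E'
from h import *
s=manip.read_state(); R=cv2.Rodrigues(np.array(s['eef_rot'],float))[0]
ctr=np.array([.547,.087]); bx=np.array([.223,.975])
def W(x,z): return np.r_[ctr+x*bx,z]
def arc(th): return W(.055-.118*np.cos(th)-.0066,.08+.118*np.sin(th)-.0086)
E
python3 - <<'E'
from arc import *
go(W(-.125,.2),W(-.125,.042),W(-.07,.042),arc(0))
p=arc(0)
for th in np.arange(.1,2.01,.1): q=arc(th); print(round(th,1),((q-p)@R*1000).round(1)); p=q
E
```

```text
t 16.05 p [ 0.457 -0.094  0.279] w -0.0 F [ 0.4  0.1 -0.1] q [-0.74  0.28  2.04  0.91  1.29 -0.74]
[[ 0.292  0.884  0.365]
 [ 0.551 -0.468  0.691]
 [ 0.781 -0.001 -0.624]]
to [ 0.519125 -0.034875  0.2     ] tool mm [-10.5  27.3 112.7]
to [ 0.519125 -0.034875  0.042   ] tool mm [-1.235e+02  1.000e-01  9.860e+01]
to [0.53139 0.01875 0.042  ] tool mm [ 33.1 -14.2  41.5]
to [0.5314792 0.01914   0.0714   ] tool mm [ 23.2  -0.1 -18. ]
0.1 [ 9.6 -0.2 -6.9]
0.2 [10.2 -0.5 -5.9]
0.3 [10.7 -0.8 -4.9]
0.4 [11.1 -1.1 -3.9]
0.5 [11.4 -1.3 -2.8]
0.6 [11.6 -1.6 -1.6]
0.7 [11.6 -1.9 -0.5]
0.8 [11.6 -2.1  0.7]
0.9 [11.4 -2.3  1.8]
1.0 [11.1 -2.5  3. ]
1.1 [10.8 -2.7  4.1]
1.2 [10.3 -2.8  5.1]
1.3 [ 9.7 -2.9  6.1]
1.4 [ 9.  -3.   7.1]
1.5 [ 8.2 -3.   8. ]
1.6 [ 7.3 -3.1  8.8]
1.7 [ 6.4 -3.   9.5]
1.8 [ 5.4 -3.  10.1]
1.9 [ 4.3 -2.9 10.6]
2.0 [ 3.2 -2.8 11. ]
```

carry_out --deltas "-2.6 6.8 28.2 0 0 0 0;-2.6 6.8 28.2 0 0 0 0;-2.6 6.8 28.2 0 0 0 0;-2.6 6.8 28.2 0 0 0 0;-20.6 0 16.4 0 0 0 0;-20.6 0 16.4 0 0 0 0;-20.6 0 16.4 0 0 0 0;-20.6 0 16.4 0 0 0 0;-20.6 0 16.4 0 0 0 0;-20.6 0 16.4 0 0 0 0;0 0 0 0 0 0 0;0 0 0 0 0 0 0"

```text
t: 17.05
position: [0.5206, -0.0329, 0.0439]
eef_rot: [-2.126, -1.289, -1.025]
wrist_force: [0.3, 0.2, 0.7]
width: 0.0002
gripper_force: 0.0
```

Run:
```python
from arc import *
go(W(-.07,.042),arc(0))
c=cam('scene'); cv2.imwrite('pics/tab.png',cv2.resize(c['image'][140:300,180:420,::-1],None,fx=3,fy=3))
```

```text
t 17.05 p [ 0.521 -0.033  0.044] w 0.0 F [0.3 0.2 0.7] q [-0.56  0.77  2.04  1.25  0.96 -1.17]
[[ 0.288  0.886  0.363]
 [ 0.553 -0.463  0.693]
 [ 0.782  0.001 -0.623]]
to [0.53139 0.01875 0.042  ] tool mm [ 30.2 -14.3  40.9]
to [0.5314792 0.01914   0.0714   ] tool mm [ 23.2  -0.1 -18. ]
```

View pics/tab.png

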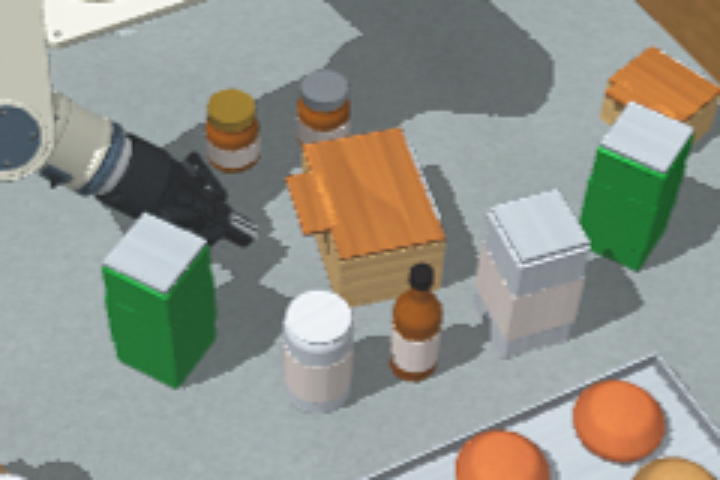

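The fingertips at crop (250,235) stand in front of the tab at (312,200). The tin at (535,270) is upright and beside the bin. Nothing is touching, so I'll insert the fingers under the tab and start the lift.

carry_out --deltas "6 -2.8 8.2 0 0 0 0;6 -2.8 8.2 0 0 0 0;6 -2.8 8.2 0 0 0 0;6 -2.8 8.2 0 0 0 0;6 -2.8 8.2 0 0 0 0;0 0 0 0 0 0 0;7.7 0 -6 0 0 0 0;7.7 0 -6 0 0 0 0;7.7 0 -6 0 0 0 0;0 0 0 0 0 0 0"

```text
t: 17.93
position: [0.5328, 0.0174, 0.0734]
eef_rot: [-2.127, -1.289, -1.032]
wrist_force: [-1.2, -0.1, -0.6]
width: 0.0005
gripper_force: 0.2
```

Run:
```python
from arc import *
go(arc(0)); x=np.array(s['position'])[:2]-ctr; print(x@bx)
c=cam('scene'); cv2.imwrite('pics/lift.png',cv2.resize(c['image'][140:300,180:420,::-1],None,fx=3,fy=3))
```

```text
t 17.9333 p [0.533 0.017 0.073] w 0.0 F [-1.2 -0.1 -0.6] q [-0.45  0.7   2.08  1.33  0.94 -1.13]
[[ 0.285  0.885  0.368]
 [ 0.553 -0.465  0.692]
 [ 0.783  0.006 -0.622]]
to [0.5314792 0.01914   0.0714   ] tool mm [-1. -2.  2.]
-0.07107804131654452
```

View pics/lift.png

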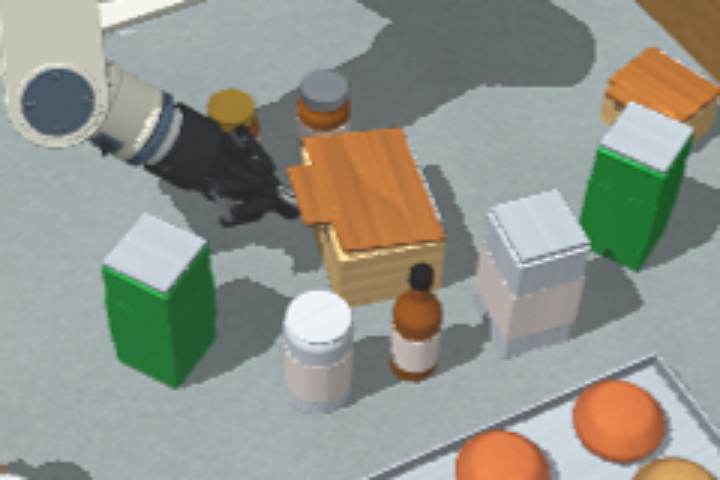

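The fingertips are under the tab at crop (295,205) and the lid has risen slightly. Now I'll follow the arc to about 1 rad.

carry_out --deltas "9.6 -0.2 -6.9 0 0 0 0;10.2 -0.5 -5.9 0 0 0 0;10.7 -0.8 -4.9 0 0 0 0;11.1 -1.1 -3.9 0 0 0 0;11.4 -1.3 -2.8 0 0 0 0;11.6 -1.6 -1.6 0 0 0 0;11.6 -1.9 -0.5 0 0 0 0;11.6 -2.1 0.7 0 0 0 0;11.4 -2.3 1.8 0 0 0 0;11.1 -2.5 3 0 0 0 0;0 0 0 0 0 0 0"

```text
t: 18.9
position: [0.5436, 0.0724, 0.172]
eef_rot: [-2.125, -1.29, -1.03]
wrist_force: [-0.2, -0.1, 0.6]
width: 0.0001
gripper_force: 0.1
```

Run:
```python
from arc import *
go(arc(1.0))
c=cam('scene'); cv2.imwrite('pics/lift2.png',cv2.resize(c['image'][140:300,180:420,::-1],None,fx=3,fy=3))
```

```text
t 18.9 p [0.544 0.072 0.172] w 0.0 F [-0.2 -0.1  0.6] q [-0.33  0.48  2.1   1.28  0.94 -0.87]
[[ 0.285  0.886  0.365]
 [ 0.552 -0.463  0.693]
 [ 0.783  0.004 -0.621]]
to [0.54357569 0.07202822 0.17069358] tool mm [-1.2  0.1  0.5]
```

View pics/lift2.png

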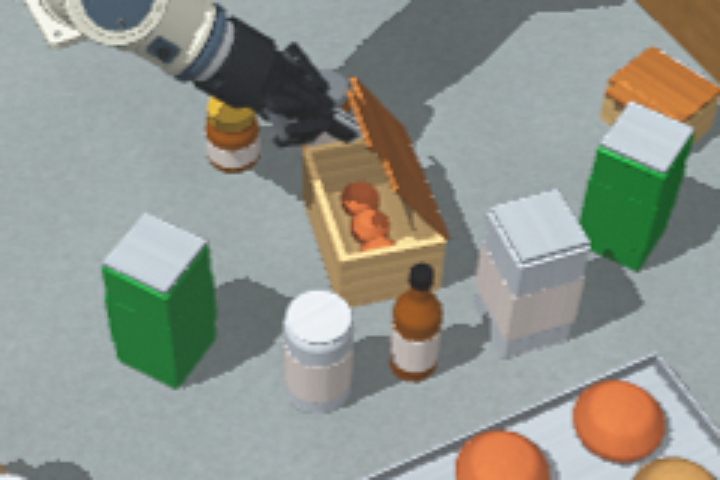

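The lid at crop (400,160) stands at roughly 1 rad, resting on the fingertips at (350,125). I'll continue over the top, then back away.

carry_out --deltas "10.8 -2.7 4.1 0 0 0 0;10.3 -2.8 5.1 0 0 0 0;9.7 -2.9 6.1 0 0 0 0;9 -3 7.1 0 0 0 0;8.2 -3 8 0 0 0 0;7.3 -3.1 8.8 0 0 0 0;6.4 -3 9.5 0 0 0 0;5.4 -3 10.1 0 0 0 0;4.3 -2.9 10.6 0 0 0 0;3.2 -2.8 11 0 0 0 0;0 0 0 0 0 0 0;0 0 0 0 0 0 0;0 0 -20 0 0 0 0;0 0 -30 0 0 0 0;0 0 -30 0 0 0 0;0 0 -30 0 0 0 0;0 0 0 0 0 0 0;0 0 0 0 0 0 0"

```text
t: 20.45
position: [0.5285, 0.1038, 0.2485]
eef_rot: [-2.129, -1.287, -1.032]
wrist_force: [0.7, -0.2, 0.3]
width: -0.0001
gripper_force: 0.0
```

Run:
```python
from h import *
go(); c=tin(x0=.655)
for n,z in [('jam',.083),('can',.118),('honey',.08),('sauce',0),('basket',0)]:
    for d in manip.pinpoint('top',n)[:1]: print(n,d['conf'],world(c,d['position'],0).round(3))
c=cam('scene'); cv2.imwrite('pics/end.png',cv2.resize(c['image'][140:300,180:420,::-1],None,fx=3,fy=3))
```

```text
t 20.45 p [0.529 0.104 0.249] w -0.0 F [ 0.7 -0.2  0.3] q [-0.27  0.3   2.12  1.21  0.95 -0.66]
[[ 0.287  0.884  0.369]
 [ 0.552 -0.467  0.691]
 [ 0.783  0.006 -0.622]]
tin 550 [702. 179.] [76. 96.] 82.3 in bin 0.12430023440551757 -0.1304469529724121
jam 0.84 [[0.406 0.114 0.   ]]
can 0.62 [[ 0.688 -0.055  0.   ]]
honey 0.62 [[0.374 0.026 0.   ]]
sauce 0.84 [[0.706 0.055 0.   ]]
basket 0.86 [[ 0.546 -0.45   0.   ]]
```

View pics/end.png

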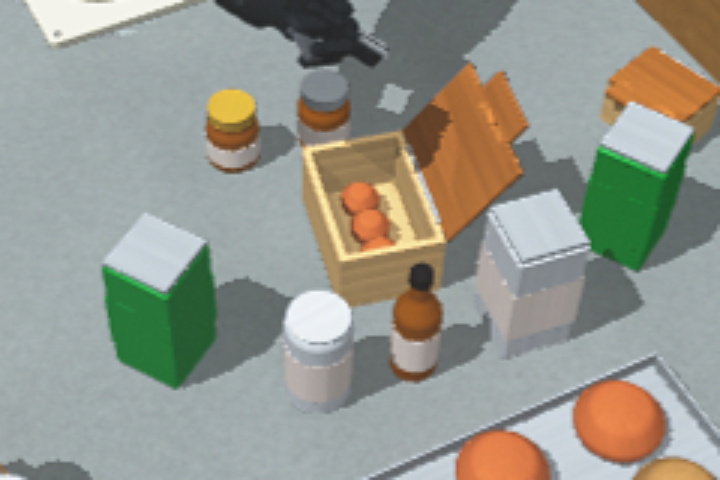

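The lid lies fully open against its stop at crop (470,150). The tin at (535,270) is upright and where I left it (its fit now also takes in the lid edge), the bystanders are in place, and the gripper is clear.

```bash
python3 -c "
from cell import manip
print(manip.close_job())"
```

```text
the job is handed in; nothing more can be done
None
```

I handed the job in at about 20.5 s: the larger bin's lid lies fully open, the tin stands upright about 140 mm to the side of the bin's middle, and the smaller bin and bystanders looked undisturbed in the last pictures; no verdict came back.

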